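# Pack the lab instrument case and close it

## Robot

A 6-joint arm with a two-finger parallel gripper is mounted at the origin on the work surface. World frame = base frame: x ahead of the robot, y to its left, z up, the work surface at z = 0. Lengths are in m, angles in rad, forces in N, time in s.
With the tool pointing down it reaches from about 0.4 to 0.825 m from the base axis. Payload 7 kg.
Tool frame: the origin (TCP) lies at the very end of the fingers, on their centre line; the grasp point (between the pads) lies 19 mm behind it (arm.grasp_offset is the distance from the TCP to the grasp point, in m); z points along the fingers, y is the line along which they close (so a half turn about z gives the same grasp; the last joint's range is limited). The gripper opens to 88 mm and grips with 3 to 60 N. Pads are 19 mm wide; open, the fingers measure 130 mm over their backs; the gripper's body (78 mm by 193 mm) begins 47 mm behind the grasp point.
Start: joints at [1.43, 0.359, 0.012, 0, -1.224, -0.288], TCP at [0.281, 0.614, 0.227] pointing down, gripper open.
Joint ranges: [-3.07, 3.07], [-1.43, 2.12], [-1.02, 1.25], [-3.03, 1.67], [-3.05, -0], [-3.03, 3.03]. Speed limits (rad/s): [2.39, 2.39, 3.01, 3.14, 3.14, 3.14].

## Interface

Orientations are given as [roll, pitch, yaw] about the fixed x, y, z axes, in that order (R = Rz(yaw) Ry(pitch) Rx(roll)).
In Python, from station import get_state, cams, arm, nets gives the robot as it stands.
- The arm moves only by the shell command python3 -m creep 'ROWS' [FORCE]. ROWS is a JSON object of lists of equal length, an entry for each row: "translation": the shift along the world's x, y, z in mm, a list of three; "spin": the turn about the world's z in rad; "gripper": the opening, from 0 (shut) to 1 (fully open). In form: {"translation": [[dx, dy, dz], ...], "spin": [spin, ...], "gripper": [gripper, ...]}. A call has 1 to 8 rows; each row shifts and turns the commanded pose from where the row before left it; what a row does not reach is not made up. A row lasts 1/10 s, in which the tool goes at most 50 mm and 8.59 degrees, less where a joint would pass 70% of its speed; a pose out of reach is approached as far as the arm can. A call is refused whole if a number of a shift passes 50 or a number of a turn 0.15, either way. A call with a gripper value outside its range is refused whole. The fingers move at their own pace and stop on an object; FORCE is the grip in N (left out, the last holds). Time passes only in rows, so rows that do not move let the fingers close. It gives the time, the measured TCP pose, the force, the opening and the grip force at its end, in the units of the state.
- get_state(): the state, without advancing time (a new reading comes with each control period).
- cams.grab_frame(name): name is "side" or "top" or "wrist"; returns a dict with "img" (400x640x3 uint8, red, green, blue), "mtx" (3x3 intrinsics, pixels), "R" (3x3) and "t" (3): a world point X has camera coordinates R X + t. Camera axes: x right, y down, z forward; pixel columns grow to the right and rows downward; lengths in m; the calibration is good to about 2 mm. A picture is of the moment at which its call begins. There is no depth.
- arm.job_done(): hands the job in; it is judged then, once.
Trained networks look in the newest picture that a camera, given by its name, has taken for a name from the list of things; names that differ only in an ending like _2 or _b are one class to them, and where a whole thing is asked for, a point or a joint stands for the part that bears it (a point fixed in the world has none). Each returns a list of dicts, best first, with "confidence" (0 to 1); they miss things now and then, are a little off and sometimes report something else, mostly with a low value. They report only what shows in the picture. A call takes as long as a camera call. They do not tell look-alikes from the thing itself.
- nets.search_frame(camera, label): "centre" ([x, y, z] in m, in world coordinates, good to about 4 mm: the middle of the surface that is visible of it).
- nets.pinpoint(camera, label): "centre" ([x, y, z] in m, in world coordinates, good to about 4 mm: a listed point, or the origin of a listed thing).
The state is a dict: "t": time; "q": joint angles; "qd": joint speeds; "joint_efforts": joint torques, N m; "eef_pos": TCP position; "ee_rot": TCP orientation; "force": force on the tool from outside, world axes, zero at the start; "moment": the same for the moment, N m; "width": finger opening in m; "gripper_force": force on a finger pad.
Only numpy, scipy, OpenCV 4.12 (cv2) and the standard library are available. Lean on these libraries where they do the work, as an engineer would, in place of code of your own. Each camera call takes 0.05 s, during which the arm holds its last target. There are 200 camera calls.

## Task

Pack up after the practical: lay the blue-handled spatula flat in the blue compartment of the open case and the wooden test-tube holder flat in the yellow compartment, each the way round that its compartment is shaped (the wide part of the tool in the wide part of the compartment), setting them down rather than dropping them. When both are in and let go, lower the lid gently until it is fully shut. Leave the burner, the jar and the dropper bottle where they stand.

Things in the scene. Friction and masses are not known exactly. Their poses are not given: they have to be found in the camera images.
- case: All sizes in mm. Grey case fixed to the bench, 200 (x) by 214 (y) by 36 high, walls 5. Origin: centre of underside; x from front to hinge (away from the robot, yaw up to 0.25), y left, z up. Black foam inside, top at z 24, has two compartments along x, floors at z 12. A finger trench, floor also z 12, crosses it at x -26 to 26, y -102 to 102: room for open fingers beside a tool held at its middle.
- spatula_slot (a point): Centre of the blue compartment's floor, at x 0, y 42, z 12 in the case; axes as the case. Wide part (30 wide) x -85 to -26, at the front; narrow part (20 wide) x 26 to 90, hinge side. The spatula belongs with its origin here and its blade towards the hinge (its x along the case's x): 4 mm to spare each side, 5 mm at each end.
- holder_slot (a point): Centre of the yellow compartment's floor, at x 0, y -42, z 12 in the case; axes as the case. Wide part (38 wide) x -80 to -26, at the front; narrow part (24 wide) x 26 to 80, hinge side. The holder belongs with its origin here and its jaws towards the front (its x against the case's x): 4 mm to spare each side, 5 mm at each end.
- spatula: Spatula lying flat on the bench, 165 mm long along x, about 60 g: blue plastic handle, 22 wide, 12 thick, x -80 to 20; thin steel blade, 12 wide, 3 thick, x 20 to 85, its underside 4 above the bench. Origin: on the underside, in the handle, 20 from the blade: grip it there across its width. x points to the blade, z up.
- spatula_tip (a point): End of the spatula's blade, at x 85 mm, z 5.5 mm in the spatula.
- holder: Rigid wooden test-tube holder lying flat on the bench, 150 mm long along x, 14 thick, about 50 g: plain stem 16 wide, x -75 to 30, and forked jaws, 30 wide over all, x 30 to 75. Origin: on the underside, halfway along: grip the stem there across its width. x points to the jaws, z up.
- holder_jaw (a point): Middle of the open end of the holder's jaws, at x 75 mm, z 7 mm in the holder.
- lid (a joint): Lid angle in rad: 0 shut, 1.57 upright, 2.0 the stop; starts at 1.5 to 1.8. Flat grey plate, 200 mm from hinge to free edge, 214 wide, 6 thick, 180 g, its underside in the plane of the hinge axis. The hinge is stiff (about 0.27 N m of friction): the lid stays at any angle and follows a light push of 2 to 3 N near its free edge.
- lid_hinge (a point): Middle of the lid's hinge axis, 36.5 mm above the bench on the case's far side (x 100 in the case); the axis runs along the case's y. This frame turns with the lid: -x points from the hinge to the lid's free edge, z out of its upper (outer) face.
- lid_tab (a point): Middle of the red tab, 44 mm wide and 8 thick, which sticks out 28 beyond the middle of the lid's free edge in the lid's plane; this point is 214 from the hinge axis.
- burner: Bystander: gas burner standing on a blue foot 84 mm across, steel tube up to 135 high. Origin: centre of its underside, z up.
- jar: Bystander: clear sample jar with a white cap, 56 mm across, 75 high. Origin: centre of its underside, z up.
- dropper: Bystander: white dropper bottle with a blue cap, 40 mm across, 105 high. Origin: centre of its underside, z up.
Mind the look-alikes: they are no part of the job. Of the things that look like the spatula, the largest one is meant.

How it is judged:
On the way:
1. both instruments lie flat, let go, each in its own compartment and the right way round, while the lid is still open (x of spatula in the frame of spatula_slot between -0.008 and 0.008 m and y of spatula in the frame of spatula_slot between -0.006 and 0.006 m and z of spatula in the frame of spatula_slot between -0.004 and 0.004 m and x of spatula_tip in the frame of spatula_slot between 0.076 and 0.094 m and y of spatula_tip in the frame of spatula_slot between -0.007 and 0.007 m and angle between each of spatula, holder's own z axis and vertical below 0.08 rad and contact force between the fingers and spatula below 0.1 N and linear speed of each of spatula, holder below 0.03 m/s and x of holder in the frame of holder_slot between -0.008 and 0.008 m and y of holder in the frame of holder_slot between -0.006 and 0.006 m and z of holder in the frame of holder_slot between -0.004 and 0.004 m and x of holder_jaw in the frame of holder_slot between -0.084 and -0.066 m and y of holder_jaw in the frame of holder_slot between -0.007 and 0.007 m and contact force between the fingers and holder below 0.1 N and value of joint lid above 1 rad), for 0.2 s.
At the end, for the whole second after the job is handed in: Spatula in the blue, holder in the yellow compartment, right way round: origin within 8 mm along, 6 mm across; tip or jaw end within 9 mm along, 7 mm across; on the floor within 4 mm, level within 0.08 rad, released, at rest; lid below 0.04 rad (x of spatula in the frame of spatula_slot between -0.008 and 0.008 m and y of spatula in the frame of spatula_slot between -0.006 and 0.006 m and z of spatula in the frame of spatula_slot between -0.004 and 0.004 m and x of spatula_tip in the frame of spatula_slot between 0.076 and 0.094 m and y of spatula_tip in the frame of spatula_slot between -0.007 and 0.007 m and angle between each of spatula, holder's own z axis and vertical below 0.08 rad and contact force between the fingers and spatula below 0.1 N and linear speed of each of spatula, holder below 0.03 m/s and x of holder in the frame of holder_slot between -0.008 and 0.008 m and y of holder in the frame of holder_slot between -0.006 and 0.006 m and z of holder in the frame of holder_slot between -0.004 and 0.004 m and x of holder_jaw in the frame of holder_slot between -0.084 and -0.066 m and y of holder_jaw in the frame of holder_slot between -0.007 and 0.007 m and contact force between the fingers and holder below 0.1 N and value of joint lid below 0.04 rad); the robot touches nothing.
It fails at once if the lid is slammed (it swings faster than 2.5 rad/s towards shut) (velocity of joint lid below -2.5 rad/s).
It fails at once if an instrument is dropped or thrown (faster than 0.8 m/s with no finger on it) ((linear speed of spatula above 0.8 m/s and contact force between the fingers and spatula below 0.05 N) or (linear speed of holder above 0.8 m/s and contact force between the fingers and holder below 0.05 N)).
It fails at once if the burner is pushed more than 20 mm or tipped (distance of burner from where it was at the start of the episode above 0.02 m or angle between burner's own z axis and vertical above 0.25 rad).
It fails at once if the sample jar is pushed more than 20 mm or tipped (distance of jar from where it was at the start of the episode above 0.02 m or angle between jar's own z axis and vertical above 0.25 rad).
It fails at once if the dropper bottle is pushed more than 20 mm or tipped (distance of dropper from where it was at the start of the episode above 0.02 m or angle between dropper's own z axis and vertical above 0.25 rad).
It also fails if it takes over 72 s, if anything falls off the work surface, if the arm or the gripper's body presses on something with over 40 N, if the wrist force passes 120 N, or if a joint passes its speed limit or range.

## Working session

There is one attempt and no reset: what is moved stays moved. The work goes in short steps, Python scripts to look and compute and a shell command to move; the robot and the scene stay as the last step left them, time stands still between calls to the robot, and variables do not carry over. Pictures are saved under pics/ and viewed, at most 12 in all, crops included, and the job is handed in when it is done.

```bash
mkdir -p pics; python3 - <<'E'
from station import get_state,cams,arm,nets
import cv2
for c in ["top","side"]:
    f=cams.grab_frame(c); cv2.imwrite(f"pics/{c}0.png",f["img"][:,:,::-1])
    for l in ["case","spatula","spatula_tip","holder","holder_jaw","lid_hinge","lid_tab","spatula_slot","holder_slot","burner","jar","dropper"]:
        print(c,l,[(round(d["confidence"],2),[round(float(v),3) for v in d["centre"]]) for d in nets.pinpoint(c,l)])
s=get_state();print(s["t"],s["eef_pos"],s["ee_rot"],s["width"])
E
```

```text
top case [(0.64, [0.515, 0.032, -0.002])]
top spatula [(0.9, [0.533, 0.32, -0.0]), (0.72, [0.473, 0.479, 0.003]), (0.52, [0.402, 0.329, -0.003])]
top spatula_tip [(0.77, [0.522, 0.234, 0.01]), (0.61, [0.41, 0.494, 0.005]), (0.26, [0.709, -0.279, -0.001]), (0.25, [0.618, 0.051, 0.041])]
top holder [(0.65, [0.451, -0.332, -0.001])]
top holder_jaw [(0.58, [0.503, -0.39, 0.007])]
top lid_hinge [(0.56, [0.616, 0.048, 0.038]), (0.24, [0.646, 0.052, 0.247])]
top lid_tab [(0.93, [0.647, 0.053, 0.244]), (0.41, [0.51, 0.073, 0.012])]
top spatula_slot [(0.92, [0.507, 0.074, 0.01]), (0.19, [0.526, -0.01, 0.017])]
top holder_slot [(0.75, [0.523, -0.008, 0.013])]
top burner [(0.72, [0.691, 0.345, -0.001])]
top jar [(0.95, [0.671, -0.399, -0.001])]
top dropper [(0.58, [0.711, -0.281, -0.0])]
side case [(0.93, [0.514, 0.033, 0.0])]
side spatula [(0.76, [0.528, 0.322, -0.0]), (0.68, [0.468, 0.484, -0.0]), (0.64, [0.399, 0.329, 0.002]), (0.27, [0.69, 0.344, 0.002])]
side spatula_tip [(0.7, [0.522, 0.233, 0.007]), (0.6, [0.463, 0.307, 0.005]), (0.51, [0.409, 0.497, 0.005])]
side holder [(0.87, [0.452, -0.335, -0.009])]
side holder_jaw [(0.88, [0.502, -0.392, 0.008])]
side lid_hinge [(0.64, [0.611, 0.044, 0.035])]
side lid_tab [(0.63, [0.649, 0.055, 0.247])]
side spatula_slot [(0.7, [0.508, 0.072, 0.011])]
side holder_slot [(0.71, [0.52, -0.009, 0.011]), (0.48, [0.522, 0.234, 0.005])]
side burner [(0.3, [0.532, 0.319, -0.001])]
side jar [(0.91, [0.672, -0.403, -0.0])]
side dropper [(0.8, [0.706, -0.28, 0.002]), (0.17, [0.454, -0.335, -0.007])]
1.3 [0.28066656 0.61385078 0.22652856] [ 3.14153540e+00 -3.31964872e-05 -4.28789060e-01] 0.08757250635215749
```

View pics/top0.png

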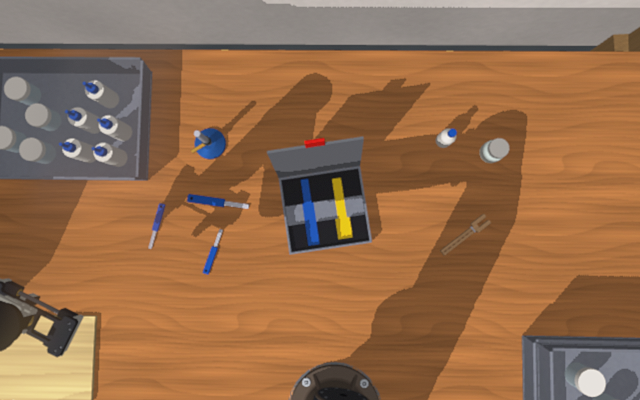

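View pics/side0.png

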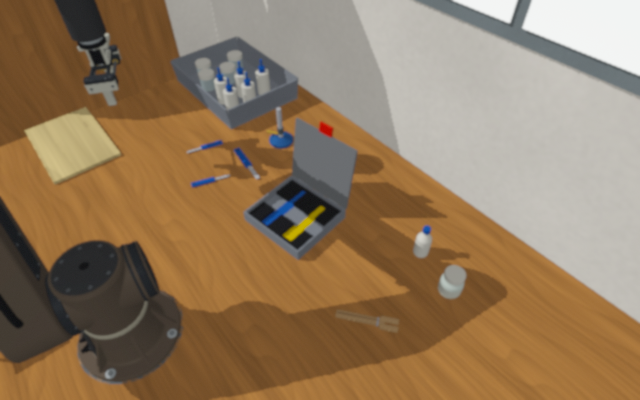

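Three blue spatula look-alikes appear in the top view, at (218,201), (156,226) and (212,252). The one at (218,201) is the longest and its blade points to (248,206), so it fits "largest". I'll confirm that in one crop and measure.

```bash
cat > h.py <<'E'
import numpy as np,cv2
from station import get_state,cams,arm,nets
def world(f,uv,z):
    K,R,t=map(np.array,(f["mtx"],f["R"],f["t"])); uv=np.atleast_2d(uv).astype(float)
    d=np.c_[uv,np.ones(len(uv))]@np.linalg.inv(K).T@R; c=-R.T@t
    return (c+d*((z-c[2])/d[:,2])[:,None])[:,:2]
def pix(f,X):
    K,R,t=map(np.array,(f["mtx"],f["R"],f["t"])); p=(np.atleast_2d(X)@R.T+t)@K.T; return p[:,:2]/p[:,2:]
def mask(f,lo,hi,z,box):
    """world xy (plane z) of pixels in hsv range, inside box x0,x1,y0,y1"""
    m=cv2.inRange(cv2.cvtColor(f["img"],cv2.COLOR_RGB2HSV),np.array(lo),np.array(hi))
    v,u=np.nonzero(m); P=world(f,np.c_[u,v],z)
    k=(P[:,0]>box[0])&(P[:,0]<box[1])&(P[:,1]>box[2])&(P[:,1]<box[3]); return P[k]
def rect(P):
    (c,s,a)=cv2.minAreaRect(P.astype(np.float32)*1000); l=P-P.mean(0); d=np.linalg.svd(l,full_matrices=False)[2][0]
    return np.round(c,1),np.round(s,1),round(a,1),"mean",P.mean(0).round(4),"dir",round(float(np.arctan2(d[1],d[0])),3),len(P)
E
python3 - <<'E'
from h import *
f=cams.grab_frame("top")
c=f["img"][180:285,140:260,::-1]; cv2.imwrite("pics/crop.png",cv2.resize(c,None,fx=5,fy=5,interpolation=cv2.INTER_CUBIC))
b=([105,120,50],[125,255,255])
print("spat",rect(mask(f,*b,.012,(.48,.6,.25,.42))))
for bx in [(.35,.47,.25,.36),(.38,.6,.42,.55)]: print("other",rect(mask(f,*b,.01,bx)))
print("blue",rect(mask(f,*b,.012,(.4,.62,.02,.13))))
print("yel",rect(mask(f,[22,130,80],[35,255,255],.012,(.4,.62,-.07,.04))))
print("cam",-f["R"].T@f["t"], f["mtx"][0])
E
```

```text
spat (array([534.9, 350.9]), array([97.3, 19.9]), 82.7, 'mean', array([0.5353, 0.3503]), 'dir', -1.702, 264)
other (array([381.1, 333.9]), array([15.5, 66.9]), 72.1, 'mean', array([0.3808, 0.3339]), 'dir', 2.818, 146)
other (array([488.5, 476.9]), array([13. , 69.3]), 76.1, 'mean', array([0.4834, 0.4784]), 'dir', 2.918, 62)
blue (array([509. ,  76.1]), array([178.3,  33.1]), 9.0, 'mean', array([0.5016, 0.0752]), 'dir', -2.976, 729)
yel (array([519.9,  -7. ]), array([162.1,  41.3]), 9.3, 'mean', array([ 0.51  , -0.0085]), 'dir', -2.976, 712)
cam [0.44955908 0.02285744 1.26748519] [477.21858773   0.         316.89398395]
```

View pics/crop.png

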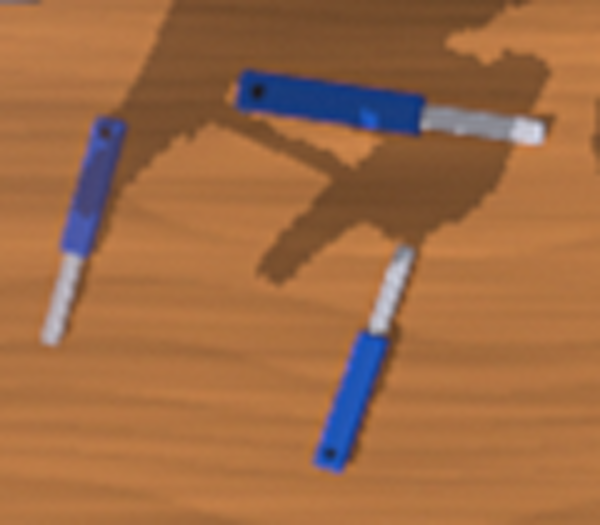

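The crop confirms it: the top spatula, at frame pixel (218,201), has a ~97 mm handle. The other two handles are ~67–69 mm. I'll go above it.

```bash
python3 -m creep '{"translation":[[31,-37,-5],[31,-37,-5],[31,-37,-5],[31,-37,-5],[31,-37,-5],[31,-36,-5],[32,-36,-5],[32,-36,-5]],"spin":[-0.15,-0.15,-0.15,-0.15,-0.15,-0.15,-0.15,-0.15],"gripper":[0.55,0.55,0.55,0.55,0.55,0.55,0.55,0.55]}'
python3 -m creep '{"translation":[[0,0,0],[0,0,0],[0,0,0]],"spin":[-0.07,0,0],"gripper":[0.55,0.55,0.55]}'
python3 - <<'E'
from h import *
f=cams.grab_frame("wrist"); cv2.imwrite("pics/w1.png",f["img"][:,:,::-1])
s=get_state();print(s["eef_pos"],s["ee_rot"],s["width"])
b=([105,120,50],[125,255,255])
print("spat",rect(mask(f,*b,.012,(.48,.6,.25,.42))))
for l in ["spatula","spatula_tip"]:print([(d["confidence"],np.round(d["centre"],4)) for d in nets.pinpoint("wrist",l)])
E
```

```text
t: 2.15
eef_pos: [0.5317, 0.3193, 0.1867]
ee_rot: [-3.141, 0.0, -1.635]
force: [-0.1, -0.0, 0.6]
width: 0.0484
gripper_force: 0.0
t: 2.45
eef_pos: [0.5306, 0.3211, 0.1867]
ee_rot: [-3.141, 0.0, -1.696]
force: [-0.3, -0.1, -0.2]
width: 0.048
gripper_force: 0.0
[0.53037355 0.3214938  0.1867684 ] [-3.14138133e+00  3.51667451e-04 -1.69583202e+00] 0.04812801448964225
spat (array([538.1, 347.9]), array([97.7, 21.1]), 82.2, 'mean', array([0.5377, 0.3455]), 'dir', 1.443, 1487)
[(0.79, array([4.023e-01, 3.234e-01, 4.000e-04])), (0.7, array([ 0.5346,  0.324 , -0.0016]))]
[(0.96, array([0.5253, 0.2387, 0.0039])), (0.57, array([0.4611, 0.3074, 0.0005]))]
```

View pics/w1.png

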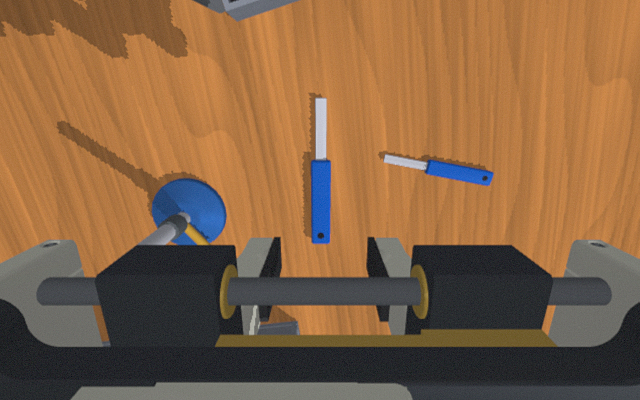

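The wrist view shows the spatula at (320,170) between the finger lines, with the burner clear at (188,210). I'll descend and grip.

```bash
python3 -m creep '{"translation":[[2,-1,-35],[0,-1,-35],[0,0,-35],[0,0,-30],[0,0,-25],[0,0,-14],[0,0,-8],[0,0,0]],"spin":[-0.007,0,0,0,0,0,0,0],"gripper":[0.55,0.55,0.55,0.55,0.55,0.55,0.55,0.55]}' 20
python3 -m creep '{"translation":[[0,0,0],[0,0,0],[0,0,0],[0,0,0],[0,0,0]],"spin":[0,0,0,0,0],"gripper":[0.1,0.1,0.1,0.1,0.1]}' 20
```

```text
t: 3.4
eef_pos: [0.5324, 0.3191, 0.0041]
ee_rot: [3.141, -0.001, -1.705]
force: [0.7, 0.1, 0.5]
width: 0.0484
gripper_force: 0.0
t: 3.9
eef_pos: [0.533, 0.3191, 0.0053]
ee_rot: [-3.141, 0.001, -1.706]
force: [-1.2, 0.8, 4.9]
width: 0.0219
gripper_force: 20.0
```

```bash
python3 -m creep '{"translation":[[0,0,10],[0,0,25],[0,0,40],[0,0,40],[-8,-15,35],[-8,-18,30],[-8,-18,20],[-8,-18,0]],"spin":[0,0,0,0,0.12,0.144,0.144,0.144],"gripper":[0.1,0.1,0.1,0.1,0.1,0.1,0.1,0.1]}'
python3 -m creep '{"translation":[[-10,-20,0],[-10,-20,0],[-10,-20,0],[-10,-20,0],[-10,-20,0],[-10,-20,0],[-10,-20,0],[-10,-20,0]],"spin":[0.144,0.144,0.144,0.144,0.144,0.144,0.144,0.144],"gripper":[0.1,0.1,0.1,0.1,0.1,0.1,0.1,0.1]}'
python3 -m creep '{"translation":[[0,-20,0],[0,0,0],[0,0,0],[0,0,0]],"spin":[0.144,0.018,0,0],"gripper":[0.1,0.1,0.1,0.1]}'
python3 - <<'E'
from h import *
f=cams.grab_frame("wrist"); cv2.imwrite("pics/w2.png",f["img"][:,:,::-1])
s=get_state();print(s["eef_pos"],s["ee_rot"],s["width"])
b=([105,120,50],[125,255,255])
print("blue",rect(mask(f,*b,.012,(.4,.62,.02,.13))))
print("yel",rect(mask(f,[22,130,80],[35,255,255],.012,(.4,.62,-.07,.04))))
for l in ["case","spatula_slot","holder_slot","lid_hinge","lid_tab","spatula","spatula_tip"]:print(l,[(d["confidence"],np.round(d["centre"],4)) for d in nets.pinpoint("wrist",l)])
E
```

```text
t: 4.7
eef_pos: [0.5016, 0.25, 0.2087]
ee_rot: [-3.136, 0.001, -1.147]
force: [-0.1, -0.4, -1.3]
width: 0.0216
gripper_force: 20.0
t: 5.5
eef_pos: [0.4199, 0.0889, 0.2051]
ee_rot: [-3.141, -0.0, 0.004]
force: [0.3, -0.4, -0.6]
width: 0.0217
gripper_force: 20.0
t: 5.9
eef_pos: [0.4208, 0.0702, 0.2048]
ee_rot: [-3.141, -0.0, 0.158]
force: [0.5, -0.7, -0.3]
width: 0.0217
gripper_force: 20.0
[0.4207995  0.07032187 0.20470752] [-3.14147163e+00 -1.68191935e-04  1.58641933e-01] 0.02172992432060919
blue (array([510.9,  73.5]), array([177.1,  29.9]), 9.7, 'mean', array([0.5283, 0.0737]), 'dir', -2.904, 3038)
yel (array([522.5, -11.4]), array([161.4,  36.8]), 9.2, 'mean', array([ 0.5189, -0.0115]), 'dir', -2.981, 4004)
case [(0.72, array([0.5164, 0.032 , 0.0045]))]
spatula_slot [(0.92, array([0.5052, 0.0759, 0.0134]))]
holder_slot [(0.97, array([ 0.5239, -0.0117,  0.0125]))]
lid_hinge [(0.28, array([0.5041, 0.0765, 0.0102]))]
lid_tab []
spatula [(0.79, array([0.419 , 0.0742, 0.1993]))]
spatula_tip [(0.78, array([ 0.4584,  0.3073, -0.0009]))]
```

View pics/w2.png

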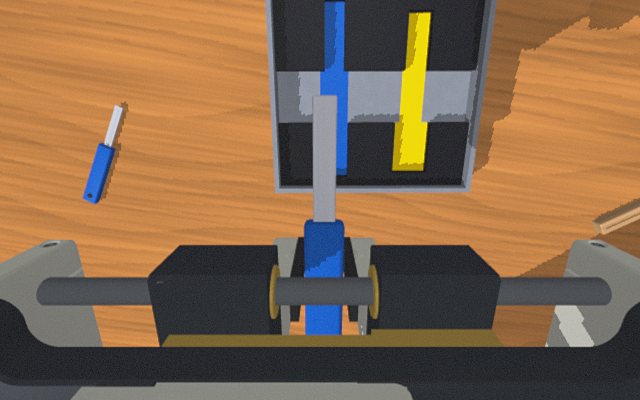

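```bash
python3 -m creep '{"translation":[[17,1,-20],[18,1,-25],[18,1,-25],[17,0,-25],[17,0,-25],[0,0,-20],[0,0,0],[0,0,0]],"spin":[0.003,0,0,0,0,0,0,0],"gripper":[0.1,0.1,0.1,0.1,0.1,0.1,0.1,0.1]}'
python3 - <<'E'
from h import *
f=cams.grab_frame("wrist"); cv2.imwrite("pics/w3.png",f["img"][:,:,::-1])
s=get_state();print(s["eef_pos"],s["ee_rot"])
p=s["eef_pos"];y=.162;C=np.array([.515,.0316,0]);R=np.array([[np.cos(y),-np.sin(y),0],[np.sin(y),np.cos(y),0],[0,0,1]])
def P(l):return pix(f,np.array(l)/1000@R.T+C).round().tolist()
print("narrow top edges x26/90,y32/52",P([[26,32,24],[26,52,24],[90,32,24],[90,52,24]]))
print("rim inner left/right at x26, hinge",P([[26,102,36],[26,-102,36],[95,102,36],[95,-102,36]]))
q=np.array([p[0],p[1],p[2]-.004+.007])
print("blade top",[pix(f,q+R@np.array(a)/1000).round()[0].tolist() for a in([20,6,0],[20,-6,0],[85,6,0],[85,-6,0])])
E
```

```text
t: 7.1
eef_pos: [0.5075, 0.0727, 0.0646]
ee_rot: [3.141, 0.001, 0.163]
force: [0.7, -0.4, -0.8]
width: 0.0216
gripper_force: 20.0
[0.5079984  0.07306748 0.06538066] [ 3.14151237e+00 -6.50221640e-04  1.63643529e-01]
narrow top edges x26/90,y32/52 [[338.0, 188.0], [308.0, 188.0], [340.0, 86.0], [307.0, 86.0]]
rim inner left/right at x26, hinge [[228.0, 193.0], [551.0, 193.0], [217.0, 75.0], [578.0, 76.0]]
blade top [[312.0, 221.0], [334.0, 221.0], [311.0, 93.0], [336.0, 93.0]]
```

View pics/w3.png

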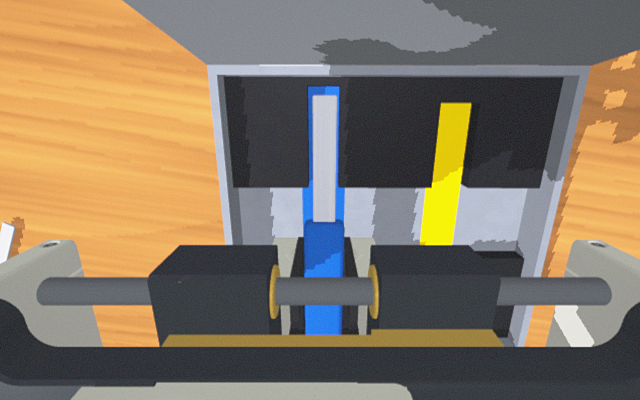

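The wrist view matches the predicted pixels: slot edges at 308/338 on row 188, slot end at row 86, and the blade centred at 312–336. I'll lower it.

```bash
python3 -m creep '{"translation":[[0,0,-12],[0,0,-12],[0,0,-10],[0,0,-8],[0,0,-4],[0,0,-2],[0,0,0],[0,0,0]],"spin":[0,0,0,0,0,0,0,0],"gripper":[0.1,0.1,0.1,0.1,0.1,0.1,0.1,0.1]}' 20
```

```text
t: 7.95
eef_pos: [0.5072, 0.0726, 0.0171]
ee_rot: [3.141, 0.001, 0.163]
force: [-4.3, 0.7, 9.6]
width: 0.0215
gripper_force: 20.0
```

```bash
python3 -m creep '{"translation":[[0,0,0],[0,0,0],[0,0,0],[0,0,0],[0,0,10],[0,0,20],[0,0,40],[0,0,40]],"spin":[0,0,0,0,0,0,0,0],"gripper":[0.45,0.45,0.45,0.45,0.45,0.45,0.45,0.45]}' 20
python3 -m creep '{"translation":[[0,-20,40],[-10,-40,20],[-10,-45,0],[-10,-45,0],[-10,-45,0],[-5,-45,0],[-5,-45,0],[-5,-45,0]],"spin":[-0.12,-0.125,-0.125,-0.125,-0.125,-0.125,-0.125,-0.125],"gripper":[0.45,0.45,0.45,0.45,0.45,0.45,0.45,0.45]}'
python3 -m creep '{"translation":[[-5,-35,0],[-5,-25,0],[0,0,0],[0,0,0]],"spin":[0,0,0,0],"gripper":[0.45,0.45,0.45,0.45]}'
python3 - <<'E'
from h import *
f=cams.grab_frame("wrist"); cv2.imwrite("pics/w4.png",f["img"][:,:,::-1])
s=get_state();print(s["t"],s["eef_pos"],s["ee_rot"])
for l in ["holder","holder_jaw"]:print(l,[(d["confidence"],np.round(d["centre"],4)) for d in nets.pinpoint("wrist",l)])
g=cams.grab_frame("top");cv2.imwrite("pics/t4.png",cv2.resize(g["img"][125:265,260:390,::-1],None,fx=4,fy=4))
for l in ["spatula","spatula_tip"]:print(l,[(d["confidence"],np.round(d["centre"],4)) for d in nets.pinpoint("top",l)])
E
```

```text
t: 8.75
eef_pos: [0.5071, 0.0725, 0.128]
ee_rot: [3.141, 0.001, 0.163]
force: [1.3, 1.6, -0.1]
width: 0.0392
gripper_force: 0.0
t: 9.55
eef_pos: [0.4521, -0.259, 0.1877]
ee_rot: [-3.141, -0.001, -0.837]
force: [0.6, 0.7, -0.7]
width: 0.0396
gripper_force: 0.0
t: 9.95
eef_pos: [0.4422, -0.3176, 0.1869]
ee_rot: [-3.142, 0.0, -0.834]
force: [0.2, -0.1, -0.2]
width: 0.0396
gripper_force: 0.0
10.0 [ 0.44247288 -0.31696386  0.18689627] [-3.14138857e+00 -6.30883740e-05 -8.32414310e-01]
holder [(0.93, array([ 4.537e-01, -3.341e-01,  3.000e-04]))]
holder_jaw [(0.66, array([ 0.4985, -0.3983,  0.0047]))]
spatula [(0.7, array([0.5075, 0.0717, 0.0137])), (0.54, array([0.4728, 0.4828, 0.0005]))]
spatula_tip [(0.77, array([0.5903, 0.0864, 0.0218])), (0.67, array([0.4105, 0.4994, 0.0061])), (0.59, array([0.4603, 0.3048, 0.0005]))]
```

View pics/w4.png

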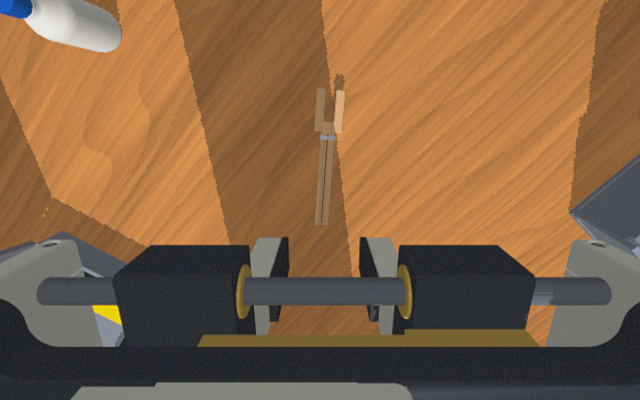

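View pics/t4.png

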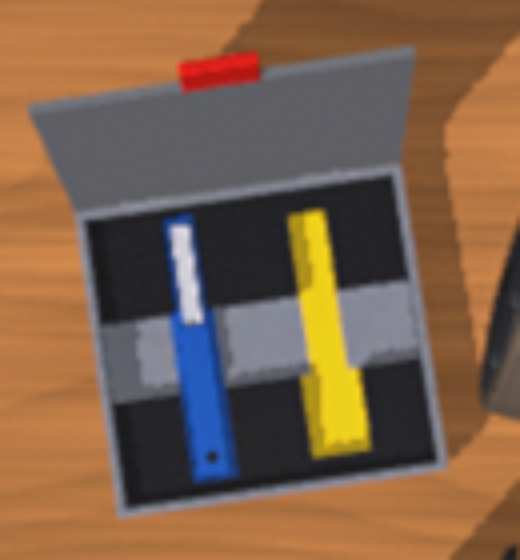

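Spatula is seated. In the wrist view the holder's jaw end is at about (331,90) and the stem end at about (322,225).

```bash
python3 - <<'E'
from h import *
f=cams.grab_frame("wrist");s=get_state()
j,e=world(f,[[331,90],[322,224.5]],.014); d=j-e
print(j,e,np.hypot(*d),"yaw",np.arctan2(d[1],d[0]),"mid",(j+e)/2, s["eef_pos"],s["ee_rot"][2])
E
```

```text
[ 0.50072563 -0.39015568] [ 0.4089157  -0.27571335] 0.14671778966884177 yaw -0.8946925637094256 mid [ 0.45482067 -0.33293452] [ 0.44294931 -0.31647527  0.18679247] -0.830624234157481
```

```bash
python3 -m creep '{"translation":[[12,-16.5,-35],[0,0,-35],[0,0,-35],[0,0,-30],[0,0,-20],[0,0,-5],[0,0,0],[0,0,0]],"spin":[-0.064,0,0,0,0,0,0,0],"gripper":[0.45,0.45,0.45,0.45,0.45,0.45,0.45,0.45]}'
```

```text
t: 11.1
eef_pos: [0.4556, -0.3338, 0.0277]
ee_rot: [-3.141, -0.001, -0.895]
force: [0.4, -0.1, 0.1]
width: 0.0394
gripper_force: 0.0
```

```bash
python3 -m creep '{"translation":[[-0.5,0.5,-12],[0,0,-8],[0,0,-3],[0,0,0],[0,0,0],[0,0,0],[0,0,0],[0,0,0]],"spin":[0,0,0,0,0,0,0,0],"gripper":[0.45,0.45,0.45,0.1,0.1,0.1,0.1,0.1]}' 20
```

```text
t: 11.9
eef_pos: [0.4543, -0.3332, 0.0038]
ee_rot: [-3.141, -0.0, -0.896]
force: [-0.6, 0.2, 0.9]
width: 0.015
gripper_force: 20.0
```

```bash
python3 - <<'E'
from h import *
from scipy.spatial.transform import Rotation as Ro
f=cams.grab_frame("wrist");s=get_state()
c=-f["R"].T@f["t"];print("cam in tool",Ro.from_euler("xyz",s["ee_rot"]).inv().apply(c-s["eef_pos"]),"look",Ro.from_euler("xyz",s["ee_rot"]).inv().apply(f["R"][2]),s["q"])
E
```

```text
cam in tool [ 0.08065559 -0.00037117 -0.15919467] look [-2.96529929e-01  3.13246615e-06  9.55023561e-01] [-2.85424320e-01  4.20079830e-01 -4.90738004e-01  1.17847863e-04
 -6.59484543e-01  9.60415272e-01]
```

```bash
python3 -m creep '{"translation":[[0,0,10],[0,0,25],[0,0,40],[0,10,40],[0,15,40],[0,20,30],[0,20,10],[0,20,0]],"spin":[0,0,0,-0.1,-0.144,-0.144,-0.144,-0.144],"gripper":[0.1,0.1,0.1,0.1,0.1,0.1,0.1,0.1]}'
python3 -m creep '{"translation":[[0,20,0],[0,20,0],[0,25,0],[0,25,0],[8,25,0],[8,25,0],[8,25,0],[8,25,0]],"spin":[-0.144,-0.144,-0.144,-0.144,-0.144,-0.144,-0.144,-0.144],"gripper":[0.1,0.1,0.1,0.1,0.1,0.1,0.1,0.1]}'
python3 -m creep '{"translation":[[8,20,0],[8,10,0],[0,0,0],[0,0,0]],"spin":[-0.144,-0.1,0,0],"gripper":[0.1,0.1,0.1,0.1]}'
```

```text
t: 12.75
eef_pos: [0.455, -0.2477, 0.2017]
ee_rot: [-3.137, -0.001, -1.578]
force: [1.2, 0.5, -0.4]
width: 0.0157
gripper_force: 20.0
t: 13.55
eef_pos: [0.4861, -0.0571, 0.1994]
ee_rot: [-3.142, 0.001, -2.73]
force: [-0.1, -0.7, 0.1]
width: 0.0156
gripper_force: 20.0
t: 13.95
eef_pos: [0.5018, -0.0282, 0.1988]
ee_rot: [3.142, -0.0, -2.965]
force: [-0.2, -0.5, 0.1]
width: 0.0157
gripper_force: 20.0
```

Remaining to hover: dx 20, dy 18, dz −134, spin −0.015.

```bash
python3 -m creep '{"translation":[[10,9,-15],[10,9,-25],[0,0,-30],[0,0,-30],[0,0,-20],[0,0,-14],[0,0,0],[0,0,0]],"spin":[-0.015,0,0,0,0,0,0,0],"gripper":[0.1,0.1,0.1,0.1,0.1,0.1,0.1,0.1]}'
python3 - <<'E'
from h import *
f=cams.grab_frame("wrist"); cv2.imwrite("pics/w5.png",f["img"][:,:,::-1])
s=get_state();print(s["eef_pos"],s["ee_rot"])
p=s["eef_pos"];y=.162;C=np.array([.515,.0316,0]);R=np.array([[np.cos(y),-np.sin(y),0],[np.sin(y),np.cos(y),0],[0,0,1]])
def P(l):return pix(f,np.array(l)/1000@R.T+C).round().tolist()
print("wide top edges x-26/-80,y-61/-23",P([[-26,-61,24],[-26,-23,24],[-80,-61,24],[-80,-23,24]]))
q=np.array([p[0],p[1],p[2]-.004+.014])
print("jaw top",[pix(f,q+R@np.array(a)/1000).round()[0].tolist() for a in([-30,15,0],[-30,-15,0],[-75,15,0],[-75,-15,0])])
E
```

```text
t: 14.75
eef_pos: [0.5221, -0.0107, 0.0651]
ee_rot: [-3.141, -0.0, -2.982]
force: [0.2, 0.3, -0.2]
width: 0.0157
gripper_force: 20.0
[ 0.52253427 -0.01045977  0.06549956] [-3.14157580e+00  9.80026843e-04 -2.98224481e+00]
wide top edges x-26/-80,y-61/-23 [[297.0, 187.0], [353.0, 187.0], [294.0, 103.0], [356.0, 103.0]]
jaw top [[353.0, 207.0], [294.0, 207.0], [356.0, 115.0], [291.0, 116.0]]
```

View pics/w5.png

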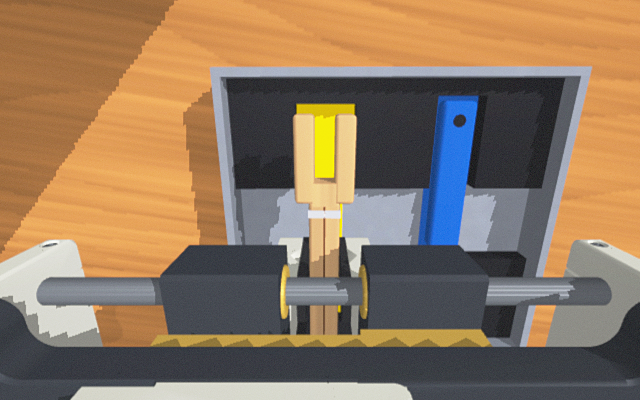

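The jaws are centred over the yellow slot: jaws at columns 294–355, slot at 297–355, with rows as predicted. I'll lower, release and retreat.

```bash
python3 -m creep '{"translation":[[-0.5,0.5,-12],[0,0,-12],[0,0,-10],[0,0,-8],[0,0,-4],[0,0,-2.5],[0,0,0],[0,0,0]],"spin":[0,0,0,0,0,0,0,0],"gripper":[0.1,0.1,0.1,0.1,0.1,0.1,0.1,0.1]}'
```

```text
t: 15.6
eef_pos: [0.5219, -0.0095, 0.0162]
ee_rot: [3.142, 0.0, -2.983]
force: [0.6, 0.2, -0.9]
width: 0.0157
gripper_force: 20.0
```

```bash
python3 -m creep '{"translation":[[0,0,-0.5],[0,0,0],[0,0,0],[0,0,0],[0,0,0],[0,0,0],[0,0,20],[0,0,40]],"spin":[0,0,0,0,0,0,0,0],"gripper":[0.1,0.1,0.4,0.4,0.4,0.4,0.4,0.4]}'
python3 -m creep '{"translation":[[0,0,40],[-20,0,30],[-40,0,10],[-40,0,0],[0,0,0],[0,0,0],[0,0,0]],"spin":[0,0,0,0,0,0,0],"gripper":[0.2,0.2,0,0,0,0,0]}'
python3 - <<'E'
from h import *
f=cams.grab_frame("top"); cv2.imwrite("pics/t6.png",cv2.resize(f["img"][125:265,260:390,::-1],None,fx=4,fy=4))
for c in["top","side"]:
  if c=="side":cams.grab_frame(c)
  for l in ["holder","holder_jaw","spatula","spatula_tip","lid_tab"]:print(c,l,[(d["confidence"],np.round(d["centre"],4)) for d in nets.pinpoint(c,l)][:2])
s=get_state();print(s["eef_pos"],s["q"])
E
```

```text
t: 16.4
eef_pos: [0.5194, -0.0103, 0.0736]
ee_rot: [-3.141, -0.006, -2.983]
force: [0.4, -0.6, -0.5]
width: 0.0351
gripper_force: 0.0
t: 17.1
eef_pos: [0.4224, -0.0094, 0.1558]
ee_rot: [3.142, 0.001, -2.982]
force: [0.6, 0.0, -0.4]
width: 0.0004
gripper_force: 0.0
top holder [(0.8, array([ 0.521 , -0.0105,  0.0119]))]
top holder_jaw []
top spatula [(0.79, array([0.5064, 0.0708, 0.0102])), (0.77, array([0.4023, 0.3247, 0.0005]))]
top spatula_tip [(0.95, array([0.592 , 0.086 , 0.0227])), (0.73, array([0.4592, 0.3044, 0.0033]))]
top lid_tab [(0.77, array([0.6443, 0.0504, 0.251 ]))]
side holder [(0.85, array([ 0.5185, -0.0094,  0.0061]))]
side holder_jaw [(0.73, array([0.5147, 0.0321, 0.0022])), (0.56, array([ 0.4509, -0.0219,  0.0173]))]
side spatula [(0.55, array([0.3998, 0.3296, 0.0028])), (0.5, array([ 0.4685,  0.4817, -0.0016]))]
side spatula_tip [(0.68, array([0.4656, 0.3008, 0.0034])), (0.5, array([0.4069, 0.4965, 0.0026]))]
side lid_tab [(0.55, array([0.6486, 0.0538, 0.248 ]))]
[ 0.42166665 -0.00966641  0.15548269] [ 4.49142319e-01 -5.61457632e-03 -6.18991415e-01 -2.44755002e-05
 -9.57580394e-01 -1.86123274e+00]
```

View pics/t6.png

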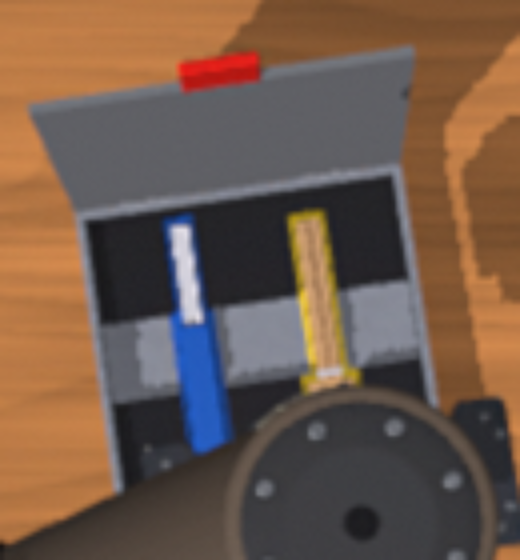

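Both tools are seated: holder stem at crop (320,290), spatula at (200,350). The arm hides the jaw end, but the front rim positions agree with the plan. Next I'll lift over the lid to get behind the tab with closed fingers.

```bash
python3 -m creep '{"translation":[[0,0,30],[0,0,40],[0,0,40],[0,0,35],[0,0,5],[0,0,0]],"spin":[0,0,0,0,0,0],"gripper":[0,0,0,0,0,0]}'
python3 - <<'E'
from h import *
f=cams.grab_frame("wrist"); 
for l in ["holder","holder_jaw","holder_slot","spatula","spatula_tip","spatula_slot"]:print(l,[(d["confidence"],np.round(d["centre"],4)) for d in nets.pinpoint("wrist",l)][:2])
y=.162;C=np.array([515,31.6])
for th in [1.75,1.65,1.55,1.45,1.35,1.2,1.05,.9,.75,.6,.45,.3,.15,.05,0]:
    X=100-190*np.cos(th)+6*np.sin(th)+9.5; Z=36.5+190*np.sin(th)+6*np.cos(th)
    print(th,(C+X*np.array([np.cos(y),np.sin(y)])).round(1),round(Z,1))
E
```

```text
t: 18.3
eef_pos: [0.422, -0.0094, 0.3065]
ee_rot: [3.141, 0.002, -2.983]
force: [-0.3, 0.3, -1.1]
width: 0.0007
gripper_force: 0.0
holder [(0.89, array([ 0.5231, -0.0103,  0.0112]))]
holder_jaw [(0.84, array([ 0.4456, -0.0233,  0.0178]))]
holder_slot [(0.59, array([ 0.526 , -0.0138,  0.0118]))]
spatula [(0.81, array([0.506 , 0.0777, 0.0135])), (0.75, array([ 0.4697,  0.4781, -0.0022]))]
spatula_tip [(0.9, array([0.4584, 0.3058, 0.0014]))]
spatula_slot [(0.87, array([0.505 , 0.0761, 0.0099]))]
1.75 [662.3  55.7] 222.4
1.65 [643.8  52.7] 225.4
1.55 [625.1  49.6] 226.6
1.45 [606.3  46.5] 225.8
1.35 [587.8  43.5] 223.2
1.2 [560.6  39.1] 215.8
1.05 [534.9  34.9] 204.3
0.9 [511.1  31. ] 189.1
0.75 [489.9  27.5] 170.4
0.6 [471.6  24.5] 148.7
0.45 [456.8  22.1] 124.5
0.3 [445.7  20.3] 98.4
0.15 [438.5  19.1] 70.8
0.05 [436.1  18.7] 52.0
0 [435.6  18.6] 42.5
```

```bash
python3 -m creep '{"translation":[[34,9,0],[34,9,0],[34,9,0],[34,9,0],[34,9,0],[34,9,0],[34,9,0],[34,9,0]],"spin":[0,0,0,0,0,0,0,0],"gripper":[0,0,0,0,0,0,0,0]}'
python3 -m creep '{"translation":[[5,0,0],[0,0,0],[0,0,0]],"spin":[0,0,0],"gripper":[0,0,0]}'
```

```text
t: 19.45
eef_pos: [0.695, 0.0627, 0.3045]
ee_rot: [-3.141, -0.001, -2.983]
force: [1.5, 0.2, -0.3]
width: 0.0004
gripper_force: 0.0
t: 19.75
eef_pos: [0.6981, 0.0622, 0.305]
ee_rot: [-3.141, -0.001, -2.983]
force: [0.3, 0.0, 0.4]
width: 0.0002
gripper_force: 0.0
```

Reached. Descend behind the lid.

```bash
python3 -m creep '{"translation":[[0,0,-25],[0,0,-30],[0,0,-20],[0,0,-5],[0,0,0]],"spin":[0,0,0,0,0],"gripper":[0,0,0,0,0]}'
python3 -m creep '{"translation":[[-9,-1.5,0],[-9,-1.5,0],[-9,-1.5,0],[-9,-1.5,0],[-9,-1.5,0],[-9,-1.5,0],[-9,-1.5,0],[-9,-1.5,0]],"spin":[0,0,0,0,0,0,0,0],"gripper":[0,0,0,0,0,0,0,0]}'
```

```text
t: 20.25
eef_pos: [0.698, 0.0621, 0.2261]
ee_rot: [-3.141, -0.0, -2.983]
force: [0.2, -0.4, 0.7]
width: 0.0005
gripper_force: 0.0
t: 21.05
eef_pos: [0.626, 0.0503, 0.2257]
ee_rot: [3.142, 0.0, -2.983]
force: [1.6, -0.2, 0.6]
width: 0.0005
gripper_force: 0.7
```

```bash
python3 -m creep '{"translation":[[-10,-1.6,0],[-10,-1.6,0],[-9,-1.5,-1.3],[-9,-1.5,-1.3],[-13.5,-2.2,-3.7],[-13.5,-2.2,-3.7],[-13,-2.1,-5.8],[-13,-2.1,-5.8]],"spin":[0,0,0,0,0,0,0,0],"gripper":[0,0,0,0,0,0,0,0]}'
```

```text
t: 21.85
eef_pos: [0.5347, 0.0353, 0.2038]
ee_rot: [-3.142, 0.0, -2.983]
force: [0.9, 0.5, 0.1]
width: 0.0004
gripper_force: 0.5
```

```bash
python3 -m creep '{"translation":[[-12,-1.9,-7.6],[-12,-1.9,-7.6],[-10.6,-1.8,-9.3],[-10.6,-1.7,-9.3]],"spin":[0,0,0,0],"gripper":[0,0,0,0]}'
python3 - <<'E'
from h import *
for c in["side","top"]:
  f=cams.grab_frame(c);print([(d["confidence"],np.round(d["centre"],4)) for d in nets.pinpoint(c,"lid_tab")][:2])
f=cams.grab_frame("side");cv2.imwrite("pics/s7.png",cv2.resize(f["img"][60:280,180:400,::-1],None,fx=2.5,fy=2.5))
E
```

```text
t: 22.25
eef_pos: [0.4895, 0.028, 0.1699]
ee_rot: [3.142, 0.0, -2.983]
force: [0.7, 0.4, 0.5]
width: 0.0003
gripper_force: 0.4
[(0.92, array([0.4644, 0.0242, 0.1851])), (0.59, array([0.5069, 0.0723, 0.0101]))]
[(0.37, array([0.6152, 0.0464, 0.0396]))]
```

View pics/s7.png

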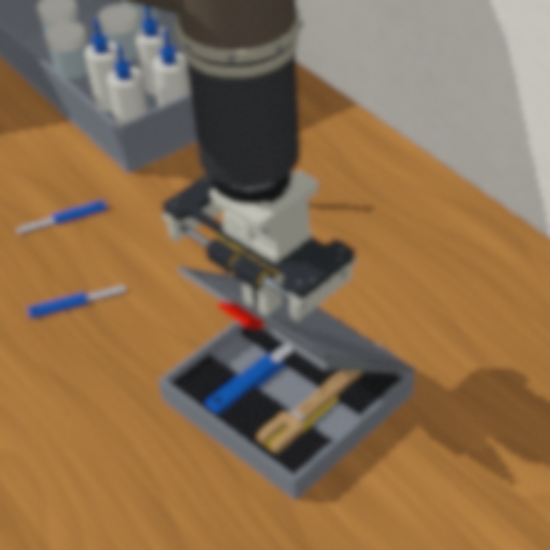

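The lid is following: the tab is at crop (240,315), and both tools lie in their slots. Continue closing.

```bash
python3 -m creep '{"translation":[[-9,-1.5,-10.8],[-9,-1.5,-10.8],[-7.4,-1.2,-12.1],[-7.4,-1.2,-12.1],[-5.5,-0.9,-13],[-5.5,-0.9,-13],[-3.6,-0.6,-13.8],[-3.6,-0.6,-13.8]],"spin":[0,0,0,0,0,0,0,0],"gripper":[0,0,0,0,0,0,0,0]}'
python3 -m creep '{"translation":[[-1.5,0,-8],[-1,0,-8],[0,0,-6],[0,0,-4],[0,0,-2],[0,0,-2],[0,0,0],[0,0,0]],"spin":[0,0,0,0,0,0,0,0],"gripper":[0,0,0,0,0,0,0,0]}'
```

```text
t: 23.3
eef_pos: [0.4403, 0.0202, 0.0708]
ee_rot: [3.141, 0.001, -2.983]
force: [0.3, 0.1, 0.2]
width: 0.0003
gripper_force: 0.3
t: 24.1
eef_pos: [0.4372, 0.0199, 0.0424]
ee_rot: [-3.141, 0.001, -2.982]
force: [-7.6, 0.3, 24.5]
width: 0.0006
gripper_force: 12.3
```

```bash
python3 -m creep '{"translation":[[0,0,8],[0,0,30],[0,0,40],[0,0,40],[0,-30,30],[0,-40,0],[0,0,0],[0,0,0]],"spin":[0,0,0,0,0,0,0,0],"gripper":[0,0,0,0,0,0,0,0]}'
python3 - <<'E'
from h import *
for c in["side","top","wrist"]:
  f=cams.grab_frame(c);print(c,[(d["confidence"],np.round(d["centre"],4)) for d in nets.pinpoint(c,"lid_tab")][:2])
  if c=="side":cv2.imwrite("pics/s8.png",cv2.resize(f["img"][90:280,190:410,::-1],None,fx=3,fy=3))
E
```

```text
t: 24.9
eef_pos: [0.4369, -0.0509, 0.189]
ee_rot: [3.141, 0.001, -2.985]
force: [-0.3, 0.8, 0.1]
width: 0.0008
gripper_force: 0.0
side [(0.66, array([0.402 , 0.016 , 0.0397]))]
top []
wrist [(0.91, array([0.4016, 0.0171, 0.0402]))]
```

View pics/s8.png

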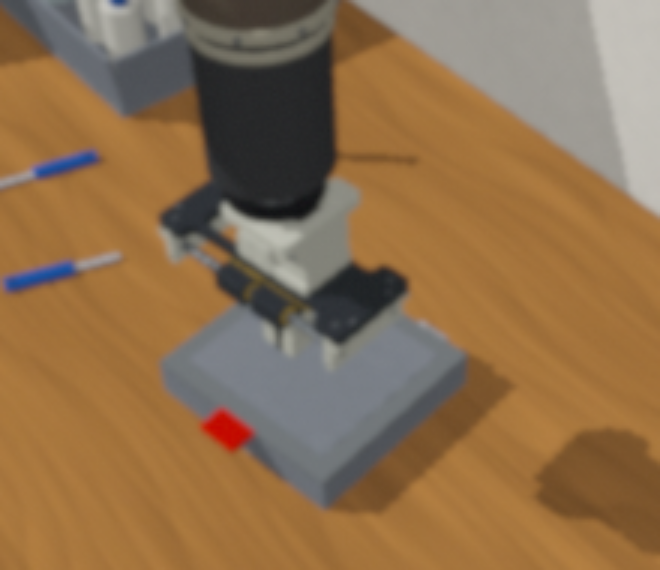

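The lid is flat and shut, with the tab at crop (228,430) and z ≈ 0.040. The arm is clear, so I'll hand in.

```bash
python3 -c "from station import arm;print(arm.job_done())"
```

```text
the job is handed in; nothing more can be done
None
```

I laid the spatula in the blue compartment and the holder in the yellow one, each the right way round, closed the lid gently until fully shut, and handed the job in at about 25 s; the hand-in returned no verdict, and I didn't re-check the bystanders, though no move went near them.

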